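# Start a new lot at the board inspection bench

### The arm

A 6-joint arm with a two-finger parallel gripper is mounted at the origin on the work surface. World frame = base frame: x ahead of the robot, y to its left, z up, the work surface at z = 0. Lengths are in m, angles in rad, forces in N, time in s.
With the tool pointing down it reaches from about 0.275 to 0.875 m from the base axis. Payload 12.5 kg.
Tool frame: the origin (TCP) lies at the very end of the fingers, on their centre line; the grasp point (between the pads) lies 19 mm behind it; z points along the fingers, y is the line along which they close (so a half turn about z gives the same grasp; the last joint's range is limited). The gripper opens to 85 mm and grips with 20 to 120 N. Pads are 22 mm wide; open, the fingers measure 114 mm over their backs; the gripper's body (76 mm by 85 mm) begins 54 mm behind the grasp point. The pads swing forward as they close: fully open they stand 13 mm farther back than shut.
Start: joints at [-0.085, 0.351, 1.652, -0, 1.139, -0.085], TCP at [0.55, 0, 0.231] pointing down, gripper open.
Joint ranges: [-2.75, 2.75], [-0.79, 2.1], [0.01, 2.65], [-1.57, 4.71], [0.07, 3.14], [-2.87, 2.87]. Speed limits (rad/s): [2.22, 2.22, 2.79, 3.14, 3.14, 3.14].

### API

Orientations are given as a 3x3 rotation matrix whose columns are the frame's x, y, z axes.
In Python, from bench import manip gives the robot as it stands. Calls block until the motion is done:
- manip.move_ptp(position, orientation): joint-space move of the TCP to a pose.
- manip.move_l(position, attitude=None, max_speed=0.15): straight line of the TCP; attitude=None keeps the orientation; max_speed is the mean speed in m/s.
- manip.move_j(angles): joint-space move.
- manip.set_gripper(opening, effort=None): opening from 0.0 (shut) to 1.0 (fully open); effort is the grip in N (None keeps the last); returns when the fingers have stopped.
- manip.dwell(seconds).
- manip.inverse_kinematics(position, orientation): joint angles nearest the present ones, or None.
- manip.grab_frame(name): name is "scene" or "side" or "wrist"; returns (picture, depth): 420x560x3 uint8, red, green, blue; 420x560 float32, m along the optical axis (not along the pixel's ray), 0 where there is no reading.
- manip.get_calibration(name): a dict with "camera_matrix" (3x3 intrinsics, pixels), "R" (3x3) and "t" (3): a world point X has camera coordinates R X + t. Camera axes: x right, y down, z forward; pixel columns grow to the right and rows downward; lengths in m; the calibration is good to about 2 mm. A picture is of the moment at which its call begins: read the wrist's pose just before it. get_calibration takes no time and is no camera call; for the wrist camera it gives the pose at the moment of the call.
A pose or a line that the arm cannot do raises manip.Unreachable and nothing moves.
- manip.sign_off(): hands the job in; it is judged then, once.
Trained networks look in the newest picture that a camera, given by its name, has taken for a name from the list of things; names that differ only in an ending like _2 or _b are one class to them, and where a whole thing is asked for, a point or a joint stands for the part that bears it (a point fixed in the world has none). Each returns a list of dicts, best first, with "confidence" (0 to 1); they miss things now and then, are a little off and sometimes report something else, mostly with a low value. They report only what shows in the picture. A call takes as long as a camera call. They do not tell look-alikes from the thing itself.
- manip.look_for(camera, name): "at" ([x, y, z] in m, in world coordinates, good to about 4 mm: the middle of the surface that is visible of it).
Readings, each from a call of its own:
- manip.current_time(): time.
- manip.current_qpos(): joint angles.
- manip.current_joint_vel(): joint speeds.
- manip.current_joint_torque(): joint torques, N m.
- manip.current_ee_pos(): TCP position.
- manip.current_tcp_rot(): TCP orientation.
- manip.current_force(): force on the tool from outside, world axes, zero at the start.
- manip.current_ft_torque(): the same for the moment, N m.
- manip.current_grip_width(): opening from 0.0 (shut) to 1.0 (fully open).
- manip.current_grip_force(): force on a finger pad.
Only numpy, scipy, OpenCV 4.12 (cv2) and the standard library are available. Lean on these libraries where they do the work, as an engineer would, in place of code of your own. Each camera call takes 0.05 s, during which the arm holds its last target. There are 200 camera calls.

### The job

A new lot starts: first turn the knob on the grey counter back (anticlockwise) to its zero stop. Then take the yellow scanner out of its dock and, looking down from about 15 cm, aim it at the middle of the yellow lot tag on the parts box and hold it steady for a good second, then do the same on the white label on the green board panel. Finally set the scanner back upright in its dock without dropping it, and let go; do not touch the board fixture or shift the parts boxes, hex key or lens cap.

Things in the scene. Friction and masses are not known exactly. Their poses are not given: they have to be found in the camera images.
- counter: Grey counter housing, fixed to the bench, 110 x 110 mm, 40 mm high, the knob in the middle of its top. Origin: centre of its underside; z up; -x is its front, where a red zero mark lies on the top.
- counter_knob (a joint): Angle of the counter's reset knob in rad: 0 = zero stop, grows clockwise seen from above (to 4.0). It starts somewhere between 0.6 and 1.35 and stays where it is left. At 0 the bar grip lies along the counter's x axis with the white pointer line towards the counter's -x, at the red mark.
- counter_knob_grip (a point): On the knob's axis, 77 mm above the bench, at the height to grip. The black bar grip is 42 mm long, 14 mm wide and 32 mm high (top 84 mm above the bench) on a 44 mm round skirt. The axes turn with the knob: x along the bar, the white pointer line towards -x, z up.
- dock: Black charging dock for the scanner, fixed, 82 x 72 mm, 36 mm high, with a pocket open at the top, 62 mm (x) x 52 mm (y), whose floor is 10 mm above the bench (26 mm deep). Origin: centre of its underside; z up.
- scanner: Loose hand scanner, 0.22 kg or so, about 160 mm tall: a black foot 50 (x) x 40 (y) x 14 mm, a black handle 32 x 28 mm above it, a yellow head 80 mm long, 36 mm wide (y) and 34 mm thick on top, nosing down 50 degrees towards the scanner's +x. It stands in the dock pocket with 6 mm play on every side of the foot. Origin: centre of the foot's underside; z up along the handle, x the way it looks.
- scanner_grip (a point): Place to hold the head, 126 mm above the scanner's origin and 12 mm ahead (x) of it: take the 36 mm wide head across y from above; the head's top lies 33 mm higher. Axes as the scanner's.
- scanner_lens (a point): Middle of the red window at the nose of the scanner's head, 43 mm ahead (x) of and 88 mm above the scanner's origin. Its x axis is the line of sight, leaving the lens 50 degrees below the scanner's own x axis; y is the scanner's y.
- box_yellow: Closed black parts box, loose, 0.6 kg, 78 x 103 mm, 48 mm high, with a yellow tag with bars on the lid. It may be in either of two places. Origin: centre of its underside.
- box_yellow_tag (a point): Middle of the yellow lot tag (32 x 44 mm, flat, face up, along z) on the lid, 49 mm above the bench.
- box_blue: The same box with a blue tag, of another lot: a bystander.
- fixture: Tan tooling block 165 x 250 mm, fixed, carrying a cream panel 150 (x) x 220 (y) mm with eight green circuit boards in 2 rows of 4, top 46 mm above the bench, components to 53 mm. Origin: centre of its underside; z up.
- board_label (a point): Middle of the white label with bars (32 x 44 mm, flat, face up, along z) on the panel's corner board, 35 mm towards -x and 76.5 mm towards +y of the fixture's centre, 48 mm above the bench.
- hex_key: Loose steel hex key lying flat, 90 x 30 mm, 6 mm thick: a bystander. Origin: under the middle of the long arm.
- lens_cap: Loose black lens cap, 38 mm across, 9 mm high: a bystander. Origin: centre of its underside.
There are look-alikes about, which are no part of the job. There is more than one size of the counter; the job needs the largest.

How it is judged:
On the way, in this order (a step that is already met when the one before it is completed fails the run):
1. the counter's knob is turned back to its zero stop (value of joint counter_knob below 0.08 rad), for 0.2 s.
2. the held scanner is kept still 0.8 s, its line of sight within 16 mm each way of the yellow tag's middle, lens 80 to 220 mm from it, at most 60 degrees off straight down (contact force between the fingers and scanner above 0.5 N and x of box_yellow_tag in the frame of scanner_lens between 0.08 and 0.22 m and y of box_yellow_tag in the frame of scanner_lens between -0.016 and 0.016 m and z of box_yellow_tag in the frame of scanner_lens between -0.016 and 0.016 m and angle between the x axis of scanner_lens and the z axis of box_yellow_tag, either way round below 1.05 rad and z of scanner_lens in the frame of box_yellow_tag above 0.03 m and linear speed of scanner below 0.03 m/s and angular speed of scanner below 0.2 rad/s), for 0.8 s.
3. the held scanner is aimed in the same way at the white label on the board panel and kept still for 0.8 s (contact force between the fingers and scanner above 0.5 N and x of board_label in the frame of scanner_lens between 0.08 and 0.22 m and y of board_label in the frame of scanner_lens between -0.016 and 0.016 m and z of board_label in the frame of scanner_lens between -0.016 and 0.016 m and angle between the x axis of scanner_lens and the z axis of board_label, either way round below 1.05 rad and z of scanner_lens in the frame of board_label above 0.03 m and linear speed of scanner below 0.03 m/s and angular speed of scanner below 0.2 rad/s), for 0.8 s.
At the end, for the whole second after the job is handed in: The knob is still at its zero stop (below 0.08 rad) and the scanner stands at rest in the dock: foot on the pocket floor (within 5 mm), within 12 mm of the dock's centre, upright within 0.1 rad (value of joint counter_knob below 0.08 rad and horizontal distance between scanner and dock below 0.012 m and z of scanner in the frame of dock below 0.015 m and angle between scanner's own z axis and vertical below 0.1 rad and linear speed of scanner below 0.02 m/s); the robot touches nothing.
It fails at once if the board fixture is touched (more than 2 N) (contact force between anything else and fixture above 2 N).
It fails at once if a parts box, the hex key or the lens cap is shifted more than 30 mm (distance of any of box_yellow, box_blue, hex_key, lens_cap from where it was at the start of the episode above 0.03 m).
It fails at once if the scanner is dropped (moves faster than 0.7 m/s out of the fingers) (linear speed of scanner above 0.7 m/s and contact force between the fingers and scanner below 0.1 N).
It fails at once if the scanner is tipped over (more than 70 degrees) (angle between scanner's own z axis and vertical above 1.22 rad).
It also fails if it takes over 61 s, if anything falls off the work surface, if the arm or the gripper's body presses on something with over 40 N, if the wrist force passes 120 N, or if a joint passes its speed limit or range.

## Working session

There is one attempt and no reset: what is moved stays moved. The work goes in short steps, each a Python script; the robot and the scene stay as the last script left them, time stands still between calls to the robot, and variables do not carry over. Pictures are saved under pics/ and viewed, at most 10 in all, crops included, and the job is handed in when it is done.

```bash
mkdir -p pics; ls
python3 - <<'E'
from bench import manip
import cv2, numpy as np
for c in ["scene","side"]:
    p,d=manip.grab_frame(c); cv2.imwrite(f"pics/{c}0.png",p[:,:,::-1]); np.save(f"pics/{c}0d.npy",d)
    k=manip.get_calibration(c); K=k["camera_matrix"]; print(c,K[0,0],np.round(-k["R"].T@k["t"],3))
    for n in ["counter","counter_knob","dock","scanner","box_yellow","box_yellow_tag","box_blue","fixture","board_label","hex_key","lens_cap"]:
        for r in manip.look_for(c,n)[:4]:
            X=np.array(r["at"]); u=K@(k["R"]@X+k["t"]); print(n,np.round(X,3),round(r["confidence"],2),(u[:2]/u[2]).astype(int))
print(manip.current_time())
E
```

```text
pics
scene 477.65154457754636 [ 1.039 -0.625  0.96 ]
counter [ 0.473 -0.535  0.029] 0.82 [130 337]
counter [ 0.387 -0.231  0.026] 0.8 [215 234]
counter [ 0.439 -0.385  0.042] 0.55 [176 281]
counter_knob [ 0.433 -0.377  0.056] 0.88 [176 273]
counter_knob [ 0.468 -0.531  0.039] 0.72 [129 332]
counter_knob [ 0.375 -0.226  0.041] 0.47 [212 227]
dock [ 0.455 -0.127  0.028] 0.72 [264 225]
dock [0.665 0.003 0.039] 0.62 [362 239]
scanner [ 0.452 -0.12   0.123] 0.71 [263 197]
box_yellow [0.628 0.299 0.048] 0.64 [419 168]
box_yellow [ 0.668 -0.001  0.046] 0.3 [362 238]
box_yellow_tag [0.628 0.3   0.046] 0.97 [420 168]
box_blue [0.496 0.217 0.042] 0.58 [362 161]
fixture [0.665 0.003 0.044] 0.94 [362 237]
board_label [0.668 0.    0.048] 0.76 [362 238]
hex_key [ 0.638 -0.324  0.004] 0.48 [257 327]
lens_cap [0.387 0.099 0.008] 0.49 [305 172]
side 427.96562168246055 [ 0.189 -0.936  1.019]
counter [ 0.464 -0.542  0.026] 0.86 [330 358]
counter [ 0.415 -0.39   0.04 ] 0.67 [287 311]
counter [ 0.372 -0.24   0.029] 0.65 [252 275]
counter [ 0.427 -0.133  0.026] 0.54 [258 243]
counter_knob [ 0.419 -0.383  0.066] 0.8 [288 303]
counter_knob [ 0.462 -0.534  0.05 ] 0.52 [328 351]
counter_knob [ 0.375 -0.232  0.044] 0.4 [252 269]
counter_knob [0.618 0.276 0.041] 0.18 [269 147]
dock [ 0.427 -0.135  0.028] 0.95 [258 243]
scanner [ 0.437 -0.123  0.118] 0.81 [259 219]
scanner [0.465 0.211 0.048] 0.47 [235 166]
box_yellow [0.62  0.277 0.036] 0.68 [269 148]
box_yellow_tag [0.617 0.275 0.043] 0.57 [268 147]
box_blue [0.47  0.209 0.045] 0.81 [236 167]
fixture [ 0.644 -0.005  0.046] 0.71 [306 192]
fixture [ 0.419 -0.382  0.069] 0.41 [287 302]
board_label [ 0.645 -0.009  0.046] 0.92 [307 193]
lens_cap [0.385 0.104 0.011] 0.55 [223 200]
1.2
```

View pics/scene0.png

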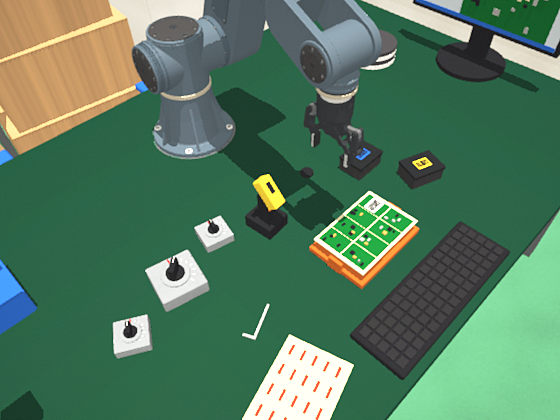

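View pics/side0.png

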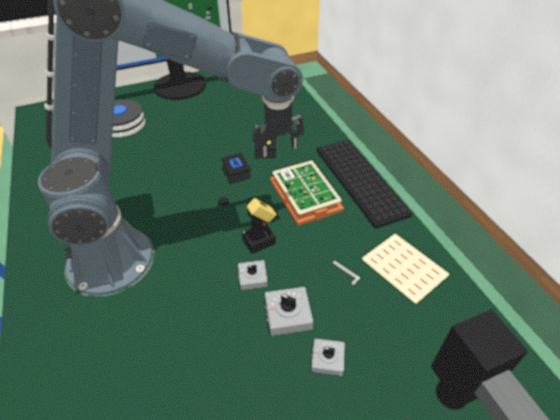

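The scene view shows the large counter at (178,278), the scanner in its dock at (265,205), the white label at (374,204), the yellow tag at (423,163) and the blue box at (361,158). The smaller counters at (214,233) and (132,335) are look-alikes. The side view agrees.

```bash
cat > h.py <<'E'
from bench import manip
import cv2, numpy as np
from scipy import ndimage
def down(a):  # tool down, closing axis y at world angle a
    y=np.array([np.cos(a),np.sin(a),0]); z=np.array([0,0,-1.]); return np.column_stack([np.cross(y,z),y,z])
def cloud(d,k):
    v,u=np.mgrid[:d.shape[0],:d.shape[1]]; K=k["camera_matrix"]
    P=np.stack([(u-K[0,2])/K[0,0]*d,(v-K[1,2])/K[1,1]*d,d],-1)
    return (P-k["t"])@k["R"]
def grab(c,name):
    k=manip.get_calibration(c); p,d=manip.grab_frame(c); cv2.imwrite(f"pics/{name}.png",p[:,:,::-1])
    P=cloud(d,k); P[d==0]=np.nan; np.savez(f"pics/{name}.npz",p=p,P=P); return p,P,k
def hsv(p): return cv2.cvtColor(p,cv2.COLOR_RGB2HSV).astype(int)
def blobs(mask,P,amin=20):
    l,n=ndimage.label(mask)
    for i in range(1,n+1):
        m=l==i
        if m.sum()>=amin:
            vv,uu=np.nonzero(m); Q=P[m]; r=cv2.minAreaRect(np.c_[uu,vv].astype(np.float32))
            print(m.sum(),(round(uu.mean()),round(vv.mean())),"mean",np.round(np.nanmean(Q,0),4),"min",np.round(np.nanmin(Q,0),3),"max",np.round(np.nanmax(Q,0),3))
E
python3 - <<'E'
from h import *
print(np.round(manip.current_tcp_rot(),3)); 
k=manip.get_calibration("wrist"); print(np.round(k["camera_matrix"],1),np.round(-k["R"].T@k["t"],3),np.round(k["R"],2))
for c in ["scene","side"]:
    p,P,k=grab(c,c+"1"); h=hsv(p); print(c,"yellow")
    blobs((abs(h[...,0]-25)<7)&(h[...,1]>140)&(h[...,2]>120)&(P[...,2]>0.03)&(P[...,2]<.2)&(P[...,0]>.3),P)
    print("white"); blobs((h[...,1]<40)&(h[...,2]>170)&(P[...,2]>.04)&(P[...,2]<.055)&(P[...,0]>.5)&(abs(P[...,1])<.2),P,20)
manip.move_ptp([.45,-.30,.36],down(np.pi/2)); print(manip.current_time())
p,P,k=grab("wrist","w1"); print(np.round(-k["R"].T@k["t"],3))
E
```

```text
[[ 0.  1. -0.]
 [ 1. -0.  0.]
 [ 0. -0. -1.]]
[[318.1   0.  280.3]
 [  0.  318.1 208.2]
 [  0.    0.    1. ]] [0.549 0.084 0.374] [[ 1.   -0.    0.  ]
 [-0.   -0.95  0.32]
 [ 0.   -0.32 -0.95]]
scene yellow
154 (422, 163) mean [0.6198 0.3185 0.0479] min [0.595 0.291 0.043] max [0.643 0.347 0.053]
592 (268, 193) mean [ 0.4596 -0.1098  0.1385] min [ 0.417 -0.125  0.097] max [ 0.49  -0.084  0.172]
white
820 (366, 231) mean [0.6558 0.0288 0.0455] min [ 0.578 -0.083  0.04 ] max [0.732 0.139 0.051]
24 (366, 229) mean [0.6548 0.0291 0.0448] min [0.652 0.005 0.042] max [0.657 0.053 0.047]
26 (353, 241) mean [ 0.6551 -0.0214  0.0444] min [ 0.653 -0.045  0.041] max [0.657 0.002 0.048]
side yellow
white
113 (545, 100) mean [1.8069 0.1215 0.0477] min [1.794 0.041 0.04 ] max [1.817 0.198 0.055]
105 (287, 174) mean [0.6198 0.1085 0.0465] min [0.598 0.078 0.041] max [0.64  0.138 0.052]
23 (333, 201) mean [ 0.7064 -0.0739  0.046 ] min [ 0.681 -0.08   0.042] max [ 0.729 -0.066  0.05 ]
29 (316, 207) mean [ 0.6444 -0.0766  0.0458] min [ 0.614 -0.083  0.042] max [ 0.676 -0.072  0.049]
3.1667
[ 0.366 -0.299  0.503]
```

View pics/w1.png

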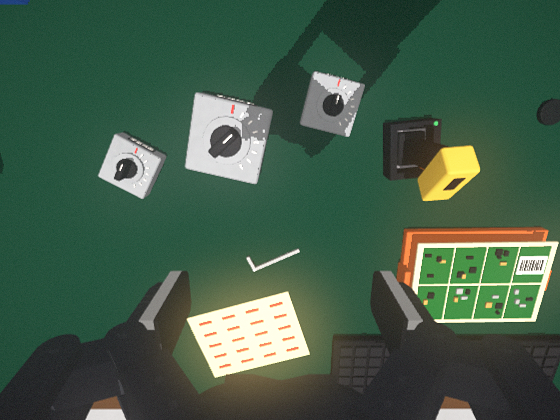

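The wrist view shows the large counter at (228,137) with its red mark at (233,109). The knob pointer runs to the upper right, about 50° clockwise of the mark. The dock is at (412,147), the scanner head at (450,172) with its nose towards the lower right or below, and the label at (532,265).

Run:
```python
from h import *
def load(n): z=np.load(f"pics/{n}.npz"); return z["p"],z["P"]
def rect(Q): 
    r=cv2.minAreaRect((Q[:,:2]*1000).astype(np.float32)); print("  rect",np.round(r[0],1),np.round(r[1],1),round(r[2],1),len(Q),"z",np.round(np.nanmedian(Q[:,2]),4))
p,P=load("w1"); h=hsv(p); x,y,z=np.moveaxis(P,-1,0)
near=np.hypot(x-.43,y+.385)<.1
print("housing");rect(P[near&(z>.034)&(z<.046)&(h[...,2]>110)])
print("bar"); B=P[near&(z>.07)&(z<.1)]; rect(B)
q=B[:,:2]-B[:,:2].mean(0); w,V=np.linalg.eigh(q.T@q); print(B.mean(0),V[:,1],np.degrees(np.arctan2(*V[::-1,1])))
print("pointer white"); m=near&(z>.05)&(h[...,1]<60)&(h[...,2]>150); rect(P[m]); print(P[m].mean(0))
print("red"); m=near&(z>.03)&((h[...,0]<8)|(h[...,0]>172))&(h[...,1]>120)&(h[...,2]>100); rect(P[m]); print(P[m].mean(0))
print("dock top"); m=(np.hypot(x-.44,y+.13)<.07)&(z>.031)&(z<.041); rect(P[m])
print("skirt"); rect(P[near&(z>.046)&(z<.06)])
for n in ["w1","scene1"]:
    p,P=load(n); h=hsv(p); x,y,z=np.moveaxis(P,-1,0)
    Y=(abs(h[...,0]-25)<8)&(h[...,1]>120)&(h[...,2]>60)&(z>.07)&(z<.2)&(np.hypot(x-.45,y+.12)<.12)
    Q=P[Y]; print(n,"head",len(Q),Q.min(0),Q.max(0))
    # RANSAC plane
    rng=np.random.default_rng(0); used=np.ones(len(Q),bool)
    for _ in range(3):
        R=Q[used]; best=None
        if len(R)<40: break
        for i in range(500):
            a=R[rng.choice(len(R),3,replace=False)]; nn=np.cross(a[1]-a[0],a[2]-a[0]); L=np.linalg.norm(nn)
            if L<1e-6: continue
            nn/=L; c=(abs((Q-a[0])@nn)<.0015)&used
            if best is None or c.sum()>best.sum(): best=c
        S=Q[best]; c0=S.mean(0); nn=np.linalg.svd(S-c0)[2][2]; nn*=np.sign(nn[2]); print("  plane",best.sum(),np.round(c0,4),np.round(nn,3),"az",round(np.degrees(np.arctan2(nn[1],nn[0])),1)); used&=~best
p,P=load("w1");h=hsv(p); x,y,z=np.moveaxis(P,-1,0)
m=(h[...,1]<40)&(h[...,2]>170)&(z>.04)&(z<.055)&(x>.55)&(y>.06); m[:,:514]=0;m[:,547:]=0;m[:253]=0;m[278:]=0; print("label");rect(P[m])
# label in scene
p,P=load("scene1"); cv2.imwrite("pics/sc.png",cv2.resize(p[130:260,300:460,::-1],None,fx=5,fy=4.6,interpolation=2)[:600])
```

```text
housing
  rect [ 422.2 -375.7] [109.7 110.1] 76.9 4335 z 0.0406
bar
  rect [ 422.  -375.1] [13.8 41.2] 41.3 349 z 0.0842
[ 0.42116597 -0.37421916  0.08390283] [-0.66249657  0.74906495] 131.49055419006376
pointer white
  rect [ 439.5 -361.9] [49.4 38.8] 40.1 127 z 0.4106
[ 0.43386024 -0.35538357  0.27429305]
red
  rect [ 378.7 -365.5] [2.3 9.8] 75.9 16 z 0.0413
[ 0.37850571 -0.36553774  0.04112603]
dock top
  rect [ 437.5 -102.8] [82.3 72.7] 6.5 1166 z 0.0367
skirt
  rect [ 422.2 -374.8] [65.6 65.2] 45.3 1164 z 0.0475
w1 head 2286 [ 0.41501316 -0.12323977  0.09569803] [ 0.48895646 -0.08392275  0.17257926]
  plane 842 [ 0.4502 -0.12    0.1379] [ 0.083 -0.996  0.013] az -85.2
  plane 745 [ 0.428  -0.1039  0.162 ] [-0.629 -0.042  0.776] az -176.2
  plane 598 [ 0.4635 -0.1025  0.1443] [0.763 0.054 0.644] az 4.0
scene1 head 600 [ 0.416816   -0.1247774   0.09671601] [ 0.48995617 -0.08418781  0.17158164]
  plane 202 [ 0.4648 -0.1063  0.1416] [ 0.763 -0.004  0.647] az -0.3
  plane 150 [ 0.4527 -0.1215  0.1323] [ 0.059 -0.998  0.009] az -86.6
  plane 111 [ 0.4656 -0.1011  0.1368] [ 0.763 -0.008  0.646] az -0.6
label
  rect [620.8 106.9] [61.  38.4] 83.4 434 z 0.0486
```

Run:
```python
from h import *
D=np.deg2rad
c=np.array([.422,-.3752]); a0=D(41.4)
manip.move_ptp([*c,.13],down(a0)); print(np.round(manip.current_qpos(),3),manip.current_time())
manip.move_l([*c,.060],max_speed=.1); manip.set_gripper(0.0,40)
print("grip",manip.current_grip_width(),manip.current_grip_force(),manip.current_force())
for dg in [12,24,32,34,36,37.5,39,40.5]:
    manip.move_ptp([*c,.060],down(a0+D(dg))); t=manip.current_ft_torque(); print(dg,np.round(t,2),np.round(manip.current_force(),1),round(manip.current_time(),2))
    if dg>=36 and abs(t[2])>1.0: break
```

```text
[-0.809  0.499  1.701  0.     0.94  -1.533] 4.175
grip 0.1507233390992743 42.09822177886963 [-5.98256468 -2.23278624  4.43539434]
12 [-0.46  0.98  0.  ] [-6.8 -3.3  4.4] 5.99
24 [-0.62  1.18  0.05] [-6.8 -3.8  4.7] 6.31
32 [-0.76  1.27  0.01] [-7.7 -5.3  4.1] 6.57
34 [-0.78  1.2  -0.01] [-7.5 -5.1  3.1] 6.82
36 [-0.85  1.37 -0.42] [-8.6 -5.5  3.9] 7.07
37.5 [-0.79  1.46 -1.08] [-9.  -5.4  4.3] 7.32
```

Run:
```python
from h import *
D=np.deg2rad
manip.dwell(.3); manip.set_gripper(0.7); 
manip.move_l([.422,-.3752,.15],max_speed=.25)
manip.move_ptp([.60,.17,.40],down(np.pi/2)); print(manip.current_time(),np.round(manip.current_qpos(),2))
p,P,k=grab("wrist","w2"); h=hsv(p)
print("yellow");blobs((abs(h[...,0]-25)<8)&(h[...,1]>140)&(h[...,2]>100)&(P[...,2]>0.04)&(P[...,2]<.06),P,40)
for n in ["box_yellow_tag","board_label"]: print(n,manip.look_for("wrist",n))
```

```text
10.8667 [ 0.2   0.39  1.19 -0.    1.56 -1.37]
yellow
226 (375, 169) mean [0.6196 0.3188 0.0499] min [0.605 0.3   0.048] max [0.635 0.336 0.053]
box_yellow_tag [{'at': [0.614, 0.3113, 0.0498], 'confidence': 0.89}]
board_label [{'at': [0.6456, 0.0332, 0.0461], 'confidence': 0.92}]
```

View pics/w2.png

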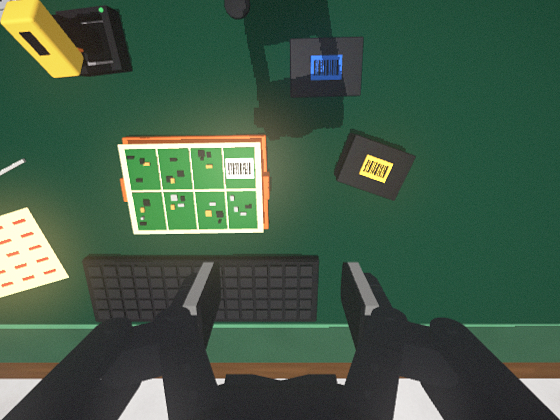

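The wrist view shows the label at (239,167), the yellow tag at (375,169) and the scanner and dock at the upper left. Next I'll compute the label position and pick up the scanner.

Run:
```python
from h import *
z=np.load("pics/w2.npz"); P=z["P"]; h=hsv(z["p"])
print("label",np.round(P[165:170,237:242].reshape(-1,3).mean(0),4))
x,y,zz=np.moveaxis(P,-1,0)
m=(zz>.042)&(zz<.05)&(abs(x-.66)<.11)&(abs(y-.03)<.15); r=cv2.minAreaRect((P[m][:,:2]*1000).astype(np.float32)); print(r)
m=(np.hypot(x-.44,y+.105)<.06)&(zz>.031)&(zz<.041); r=cv2.minAreaRect((P[m][:,:2]*1000).astype(np.float32)); print("dock",r)
a=np.deg2rad(94.3)
print([manip.inverse_kinematics(q,down(b)) for q,b in [([.4475,-.1025,.117],a),([.484,.25,.2],a+np.deg2rad(23))]])
manip.set_gripper(1.0)
manip.move_ptp([.4475,-.1025,.24],down(a)); 
manip.move_l([.4475,-.1025,.119],max_speed=.12)
print(manip.current_force())
manip.set_gripper(0,60)
print("grip",manip.current_grip_width(),manip.current_grip_force(),manip.current_ee_pos(),manip.current_force(),manip.current_time())
```

```text
label [0.6169 0.1048 0.0484]
((655.5780639648438, 29.16967010498047), (150.65887451171875, 220.90786743164062), 0.8076863288879395)
dock ((437.04302978515625, -101.78536987304688), (82.68325805664062, 72.91636657714844), 5.924260139465332)
[array([-3.26627789e-01,  3.56621511e-01,  1.98226383e+00, -4.44089210e-16,
        8.02707312e-01, -1.97247327e+00]), array([ 3.91319379e-01,  3.76196589e-01,  1.69847754e+00, -4.44089210e-16,
        1.06691853e+00, -1.65595183e+00])]
[-0.44546317 -0.3792911   0.66984993]
grip 0.41680458891264976 60.06003141403198 [ 0.44776972 -0.10265712  0.11935277] [-0.10053444 -1.12474456  4.99260545] 14.3917
```

```bash
cat >> h.py <<'E'
def aim(T,psi,D=.165):
    xd=np.array([np.cos(psi),np.sin(psi),0]); e=np.deg2rad(50)
    L=np.array(T)-D*(np.cos(e)*xd-np.array([0,0,np.sin(e)]))
    return L-.031*xd+np.array([0,0,.021]), down(psi+np.pi/2), L
def planes(P,p,L):
    h=hsv(p); Q=P[(abs(h[...,0]-25)<8)&(h[...,1]>120)&(h[...,2]>60)&(np.linalg.norm(np.nan_to_num(P)-L,axis=-1)<.12)]
    rng=np.random.default_rng(0); used=np.ones(len(Q),bool)
    for _ in range(3):
        R=Q[used]; best=None
        if len(R)<40: break
        for i in range(400):
            a=R[rng.choice(len(R),3,replace=False)]; n=np.cross(a[1]-a[0],a[2]-a[0]); l=np.linalg.norm(n)
            if l<1e-6: continue
            c=(abs((Q-a[0])@n/l)<.0015)&used
            if best is None or c.sum()>best.sum(): best=c
        S=Q[best]; c0=S.mean(0); n=np.linalg.svd(S-c0)[2][2]; n*=np.sign(n[2]); used&=~best
        print("  plane",best.sum(),np.round(c0,4),np.round(n,3),"az",round(np.degrees(np.arctan2(n[1],n[0])),1),"d from L",np.round(n@(c0-L),4))
E
python3 - <<'E'
from h import *
manip.move_l([.4477,-.1027,.24],max_speed=.12); print(manip.current_grip_width(),manip.current_force())
T=[.6197,.3188,.049]; psi=np.arctan2(T[1],T[0])
pos,R,L=aim(T,psi); print(pos,np.degrees(psi))
manip.move_ptp(pos+[0,0,.04],R); manip.move_l(pos,max_speed=.08); manip.dwell(.4)
print(manip.current_time(),manip.current_ee_pos(),manip.current_grip_force())
for c in ["scene","side","wrist"]:
    p,P,k=grab(c,"aim_"+c); print(c); planes(P,p,L)
E
```

```text
0.4154296204556062 [ 0.79035406  0.21228049 -1.74068208]
[0.49782202 0.25610079 0.19639733] 27.22321402046895
17.9583 [0.49786169 0.2561328  0.19657337] 59.83818233013153
scene
  plane 104 [0.5142 0.2429 0.2041] [ 0.445 -0.895  0.028] az -63.6 d from L 0.0203
  plane 73 [0.5228 0.2655 0.2064] [0.685 0.353 0.638] az 27.3 d from L 0.0163
  plane 50 [0.5172 0.2469 0.1974] [ 0.445 -0.895  0.028] az -63.5 d from L 0.0179
side
  plane 53 [0.4807 0.2438 0.2365] [-0.658 -0.255  0.709] az -158.8 d from L 0.0794
  plane 38 [0.5121 0.2419 0.2035] [ 0.493 -0.869  0.037] az -60.4 d from L 0.0192
  plane 19 [0.4801 0.2436 0.2364] [-0.491 -0.219  0.843] az -156.0 d from L 0.0795
wrist
  plane 7756 [0.4796 0.2474 0.2389] [-0.569 -0.29   0.769] az -153.0 d from L 0.0815
  plane 644 [0.484  0.2485 0.2393] [-0.56  -0.278  0.781] az -153.6 d from L 0.0791
  plane 217 [0.4793 0.2502 0.2418] [-0.574 -0.282  0.769] az -153.8 d from L 0.0832
```

View pics/aim_scene.png

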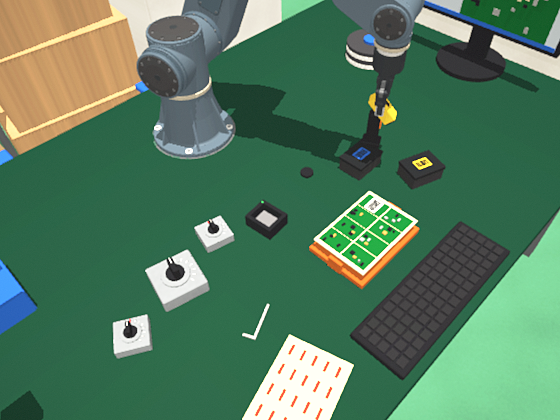

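View pics/aim_wrist.png

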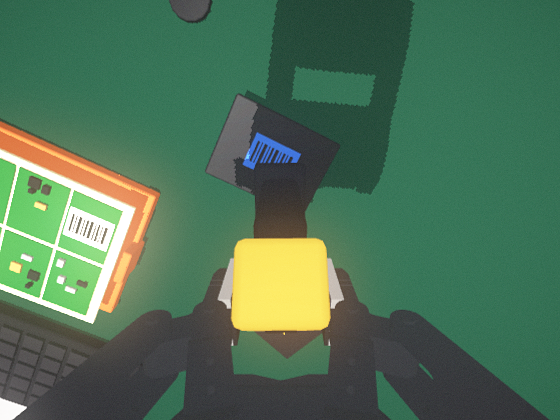

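The scanner is held level in both views, within about 2 mm and 1° of the planned pose. The dock is now empty at (266,218), and the boxes are undisturbed.

Run:
```python
from h import *
manip.dwell(1.1)
p0=manip.current_ee_pos(); manip.move_l(p0+[0,0,.04],max_speed=.1)
T=[.6187,.105,.048]; psi=np.arctan2(T[1],T[0]); pos,R,L=aim(T,psi)
manip.move_ptp(pos+[0,0,.04],R); manip.move_l(pos,max_speed=.08); manip.dwell(.4)
p,P,k=grab("wrist","lab_wrist"); planes(P,p,L); print(manip.current_ee_pos()-pos,manip.current_grip_force())
p,P,k=grab("scene","lab_scene"); planes(P,p,L)
manip.dwell(1.2); print(manip.current_time())
# dock
a=np.deg2rad(94.3)
manip.move_l(pos+[0,0,.045],max_speed=.1)
manip.move_ptp([.4477,-.1025,.24],down(a)); manip.move_l([.4477,-.1025,.165],max_speed=.1); manip.dwell(.2)
print("free",manip.current_force())
manip.move_l([.4477,-.1025,.123],max_speed=.05); print(manip.current_force())
for z in [.121,.120,.119,.118]:
    manip.move_l([.4477,-.1025,z],max_speed=.03); f=manip.current_force(); print(z,f)
    if f[2]>3: break
print(manip.current_time())
p,P,k=grab("scene","dock_scene"); cv2.imwrite("pics/dc.png",cv2.resize(p[120:260,190:350,::-1],None,fx=4,fy=4))
```

```text
plane 7767 [0.4634 0.079  0.238 ] [-0.631 -0.11   0.768] az -170.1 d from L 0.0817
  plane 694 [0.468  0.0811 0.2388] [-0.619 -0.116  0.777] az -169.4 d from L 0.0794
  plane 140 [0.4642 0.0773 0.2405] [-0.635 -0.114  0.764] az -169.8 d from L 0.0834
[3.87319524e-05 5.04007576e-06 1.31729494e-04] 59.93243336677551
  plane 145 [0.5074 0.0841 0.2086] [0.767 0.143 0.626] az 10.5 d from L 0.0158
  plane 78 [0.5072 0.0676 0.1938] [-0.243  0.97   0.031] az 104.1 d from L -0.0168
  plane 56 [0.5103 0.0829 0.2088] [0.761 0.151 0.631] az 11.2 d from L 0.0181
22.8417
free [-0.34963486 -0.63438442 -2.64435597]
[ 0.65696579  0.14891263 -1.17565151]
0.121 [-0.23925102 -0.43365039 -1.67022941]
0.12 [ 0.07677319 -0.17719675 -2.63648402]
0.119 [-0.70171063 -0.89845814  4.15703717]
27.0583
```

View pics/dc.png

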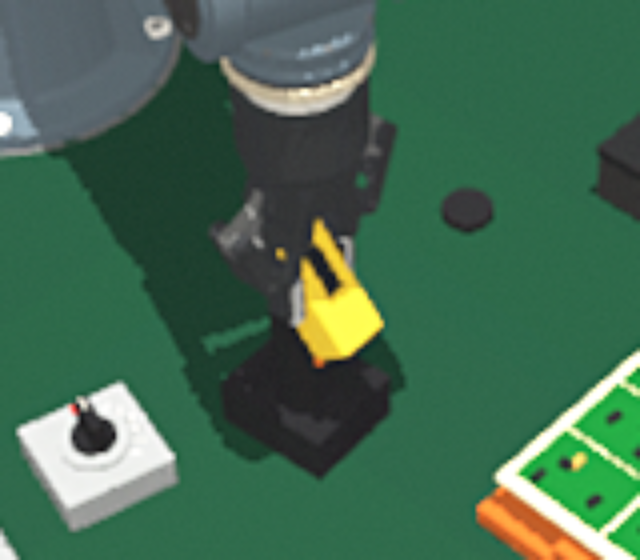

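The crop shows the scanner upright in the dock at (310,400), with its foot on the pocket floor. The force reading went positive at z = 0.119, the same height at which I gripped it. I'll release it, retreat and check.

Run:
```python
from h import *
manip.set_gripper(1.0); manip.move_l([.4477,-.1025,.25],max_speed=.12)
manip.move_ptp([.45,-.28,.36],down(np.pi/2)); manip.dwell(.3)
p,P,k=grab("wrist","fin"); x,y,z=np.moveaxis(P,-1,0)
planes(P,p,np.array([.4785,-.1,.098]))
B=P[(np.hypot(x-.422,y+.375)<.06)&(z>.07)&(z<.1)]; r=cv2.minAreaRect((B[:,:2]*1000).astype(np.float32)); print("bar",r)
print(manip.current_time())
```

```text
plane 783 [ 0.4285 -0.1049  0.1619] [-0.642 -0.052  0.765] az -175.4 d from L 0.0812
  plane 720 [ 0.4526 -0.1198  0.1364] [ 0.092 -0.996  0.014] az -84.7 d from L 0.0179
  plane 603 [ 0.4635 -0.1018  0.1449] [0.761 0.058 0.646] az 4.3 d from L 0.0188
bar ((422.1185607910156, -375.35040283203125), (14.350666046142578, 41.836936950683594), 76.37438201904297)
30.1
```

View pics/fin.png

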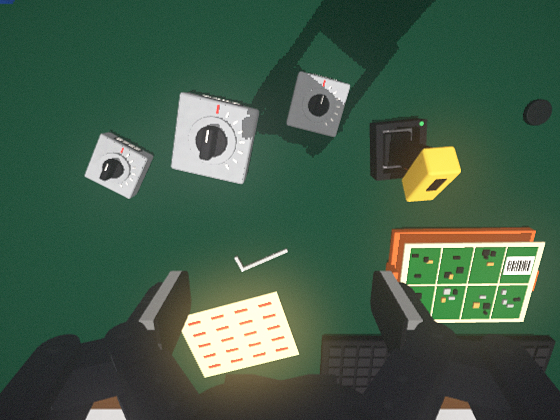

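The knob at (213,138) lines up with its red mark at (218,110). The scanner stands upright in the dock, and nothing else has moved.

```bash
python3 -c "
from bench import manip
print(manip.sign_off())"
```

```text
the job is handed in; nothing more can be done
None
```

The job is handed in: I turned the knob to its zero stop, aimed the scanner at the yellow tag and then the white label for over a second each, and set it back upright in its dock and let go; I saw no bystander shifted, and the judge's result was not shown.

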